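# Turn the row of desk cacti round on the new rack

## Robot

A 6-joint arm with a two-finger parallel gripper is mounted at the origin on the work surface. World frame = base frame: x ahead of the robot, y to its left, z up, the work surface at z = 0. Lengths are in mm, angles in rad, forces in N, time in s.
With the tool pointing down it reaches from about 350 to 975 mm from the base axis. Payload 7.1 kg.
Tool frame: the origin (TCP) lies on the front face of the gripper's body, between the roots of the fingers; the fingertips stand 80 mm ahead of it and the grasp point (between the pads) lies 61 mm ahead of it (env.tips_ahead is the distance from the TCP to the fingertips, in mm); z points along the fingers, y is the line along which they close (so a half turn about z gives the same grasp; the last joint's range is limited). The gripper opens to 88 mm and grips with 3 to 60 N. Pads are 20 mm wide; open, the fingers measure 115 mm over their backs; the gripper's body (75 mm by 178 mm) begins 61 mm behind the grasp point.
Start: joints at [1.183, 0.423, 1.63, -0, 1.089, -0.019], TCP at [225.278, 582.971, 302.675] pointing down, gripper open.
Joint ranges: [-3, 3], [-0.9, 2.11], [0.09, 2.58], [-1.31, 4.45], [0.11, 2.69], [-2.54, 2.54]. Speed limits (rad/s): [2.39, 2.39, 3.01, 3.14, 3.14, 3.14].

## Interface

Orientations are given as a unit quaternion [x, y, z, w].
In Python, from station import env, set_gripper, viewer, workorder gives the robot as it stands. Calls block until the motion is done:
- env.reach(position, orientation): joint-space move of the TCP to a pose.
- env.move_l(position, rot=None, rate=150, f_stop=None): straight line of the TCP; rot=None keeps the orientation; rate is the mean speed in mm/s. With f_stop (N) it stops when the force on the tool has changed by that much, and returns True; else False.
- env.move_joints(angles): joint-space move.
- set_gripper(opening): finger opening in mm; the grip force is fixed at half the most; returns when the fingers have stopped.
- env.hold(seconds).
- env.ik(position, orientation): joint angles nearest the present ones, or None.
- env.read_state(): the state.
- viewer.camera(name): name is "scene" or "top" or "wrist"; returns the picture (480x640x3 uint8, blue, green, red); there is no depth.
- viewer.camera_params(name): a dict with "fx", "fy", "cx", "cy" (pixels), "pose" (4x4, takes a point from camera to world coordinates); the wrist camera has in their place "tool_from_camera" (4x4, takes a point from camera to tool coordinates, whose origin is the TCP and whose axes are the flange's). Camera axes: x right, y up, looking along -z (the intrinsics and any distortion apply to the point x, -y, -z); pixel columns grow to the right and rows downward; lengths in mm; the calibration is good to about 2 mm. A picture is of the moment at which its call begins: read the wrist's pose just before it. camera_params takes no time and is no camera call.
A pose or a line that the arm cannot do raises env.IKError and nothing moves.
- workorder.sign_off(): hands the job in; it is judged then, once.
The state is a dict: "time_s": time; "qpos": joint angles; "dq": joint speeds; "tau": joint torques, N m; "tool_pos": TCP position; "orientation": TCP orientation; "force": force on the tool from outside, world axes, zero at the start; "wrist_torque": the same for the moment, N m; "width": finger opening in mm; "grip_force": force on a finger pad.
Only numpy, scipy, OpenCV 4.12 (cv2) and the standard library are available. Lean on these libraries where they do the work, as an engineer would, in place of code of your own. Each camera call takes 0.05 s, during which the arm holds its last target. There are 200 camera calls.

## Task

Move the four little potted plants from the wooden tray to the bays of the black rack, one pot per bay, in reverse order: the pot that starts nearest the robot goes to the bay farthest from it, the next one to the next bay, and so on, so that the pot that starts farthest ends up nearest. Keep the pots upright, set each one down gently, flat on the cork of its bay, and let go; leave the mug and the computer mouse where they are.

Things in the scene. Friction and masses are not known exactly. Their poses are not given: they have to be found in the camera images.
- pot_terracotta: brick-red terracotta pot with a round ball cactus with a small red bud on top (rigid, artificial), 0.1 to 0.23 kg. Round: foot 40 mm wide, then from 26 to 48 mm above the underside a straight rim band 50 mm wide (grip there). The plant stays within 20 mm of the axis and below 80 mm over the underside. Origin: centre of the underside, z up; yaw is of no account
- pot_white: white pot with a dark green column cactus (rigid, artificial), 0.1 to 0.23 kg. Round: foot 40 mm wide, then from 26 to 48 mm above the underside a straight rim band 50 mm wide (grip there). The plant stays within 20 mm of the axis and below 80 mm over the underside. Origin: centre of the underside, z up; yaw is of no account
- pot_blue: blue pot with a pale green star of pointed leaves (rigid, artificial), 0.1 to 0.23 kg. Round: foot 40 mm wide, then from 26 to 48 mm above the underside a straight rim band 50 mm wide (grip there). The plant stays within 20 mm of the axis and below 80 mm over the underside. Origin: centre of the underside, z up; yaw is of no account
- pot_yellow: yellow pot with a flat-padded green cactus (rigid, artificial), 0.1 to 0.23 kg. Round: foot 40 mm wide, then from 26 to 48 mm above the underside a straight rim band 50 mm wide (grip there). The plant stays within 20 mm of the axis and below 80 mm over the underside. Origin: centre of the underside, z up; yaw is of no account
- saucer_terracotta: brick-red terracotta saucer, a flat disc 69 mm across and 5 mm thick, stuck to the tray under the pot of its own colour; it cannot move and so marks where that pot started. Origin: centre of the underside (its pot's underside starts 5 mm above it); axes parallel to the tray's
- saucer_white: white saucer, a flat disc 69 mm across and 5 mm thick, stuck to the tray under the pot of its own colour; it cannot move and so marks where that pot started. Origin: centre of the underside (its pot's underside starts 5 mm above it); axes parallel to the tray's
- saucer_blue: blue saucer, a flat disc 69 mm across and 5 mm thick, stuck to the tray under the pot of its own colour; it cannot move and so marks where that pot started. Origin: centre of the underside (its pot's underside starts 5 mm above it); axes parallel to the tray's
- saucer_yellow: yellow saucer, a flat disc 69 mm across and 5 mm thick, stuck to the tray under the pot of its own colour; it cannot move and so marks where that pot started. Origin: centre of the underside (its pot's underside starts 5 mm above it); axes parallel to the tray's
- tray: low wooden tray, fixed, 312 x 92 mm: four places in a row along its x axis, at x = -111, -37, 37, 111 mm, y = 0, a saucer on each. Floor 10 mm, rim 15 mm above the desk. Origin: centre of the underside, on the desk; x along the row, away from the robot (within 15 degrees), z up
- rack: black metal rack, fixed, left or right of the tray, empty: four cork-floored bays in a row along its x axis, centres at x = -111, -37, 37, 111 mm, y = 0, each 70 (x) by 74 mm inside. Cork 40 mm above the origin; dividers and end walls (4 mm thick) rise 12 mm, side rods 7 mm above the cork. Origin: centre of the underside, on the desk; x along the row, away from the robot (within 15 degrees), z up
- mug: bystander: white mug, 76 mm across, 85 mm tall, with a handle, to the right of the rows. Origin: centre of the underside
- mouse: bystander: grey computer mouse, 100 x 60 x 30 mm, to the left of the rows. Origin: centre of the underside

How it is judged:
By the outcome, as a careful person would: the job done as asked, in the order asked, and still so for the second after the job is handed in, with the robot touching nothing.
It also fails if it takes over 104 s, if anything falls off the work surface, if the arm or the gripper's body presses on something with over 40 N, if the wrist force passes 120 N, or if a joint passes its speed limit or range.

## Working session

There is one attempt and no reset: what is moved stays moved. The work goes in short steps, each a Python script; the robot and the scene stay as the last script left them, time stands still between calls to the robot, and variables do not carry over. Pictures are saved under pics/ and viewed, at most 14 in all, crops included, and the job is handed in when it is done.

```bash
mkdir -p pics; ls; python3 - <<'E'
from station import env, viewer
import cv2, numpy as np
np.set_printoptions(precision=3,suppress=True)
for n in("top","scene"):
    cv2.imwrite(f"pics/{n}0.png",viewer.camera(n)); print(n,viewer.camera_params(n))
print(viewer.camera_params("wrist")); print(env.read_state(),env.tips_ahead)
E
```

```text
pics
top {'fx': 443.84258657532973, 'fy': 443.84258657532973, 'cx': 311.1665770300432, 'cy': 236.60738189376787, 'pose': array([[ -0.023,   0.987,  -0.16 , 390.375],
       [ -0.999,  -0.018,   0.03 ,   2.694],
       [  0.027,   0.16 ,   0.987, 980.101],
       [  0.   ,   0.   ,   0.   ,   1.   ]])}
scene {'fx': 447.0962554839275, 'fy': 447.0962554839275, 'cx': 321.1947807879096, 'cy': 233.33782521003596, 'pose': array([[  -0.484,   -0.644,    0.592, 1071.147],
       [   0.875,   -0.362,    0.322,  281.762],
       [   0.007,    0.674,    0.739,  700.749],
       [   0.   ,    0.   ,    0.   ,    1.   ]])}
{'fx': 412.8314293452683, 'fy': 412.8314293452683, 'cx': 321.17730538345654, 'cy': 240.85491336244502, 'tool_from_camera': array([[ -0.001,   0.966,   0.258,  71.381],
       [  1.   ,   0.001,   0.   ,  -0.642],
       [ -0.   ,   0.258,  -0.966, -82.677],
       [  0.   ,   0.   ,   0.   ,   1.   ]])}
{'time_s': 0.1, 'qpos': array([ 1.183,  0.424,  1.631, -0.   ,  1.089, -0.019]), 'dq': array([ 0.001, -0.001, -0.002,  0.001,  0.002,  0.001]), 'tau': array([ -0.   , -54.561, -27.433,   0.064,   0.019,  -0.   ]), 'tool_pos': array([225.144, 582.639, 301.994]), 'orientation': array([ 0.183,  0.983, -0.001, -0.   ]), 'force': array([ 0.288, -0.321,  0.425]), 'wrist_torque': array([-0.036,  0.042,  0.053]), 'grip_force': 0.0, 'width': 88.03993923685466} 80.0
```

View pics/top0.png

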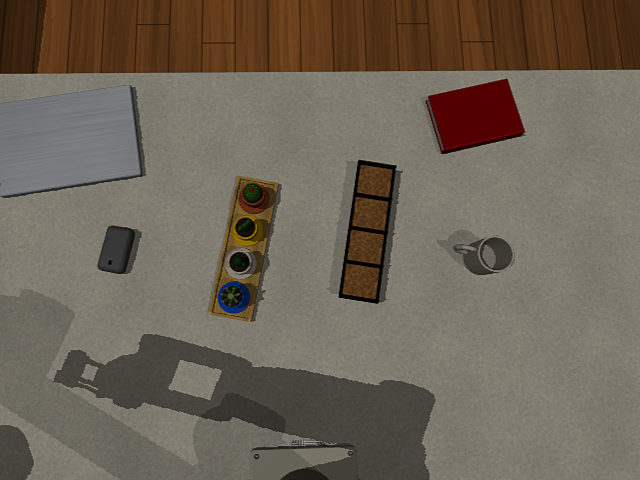

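View pics/scene0.png

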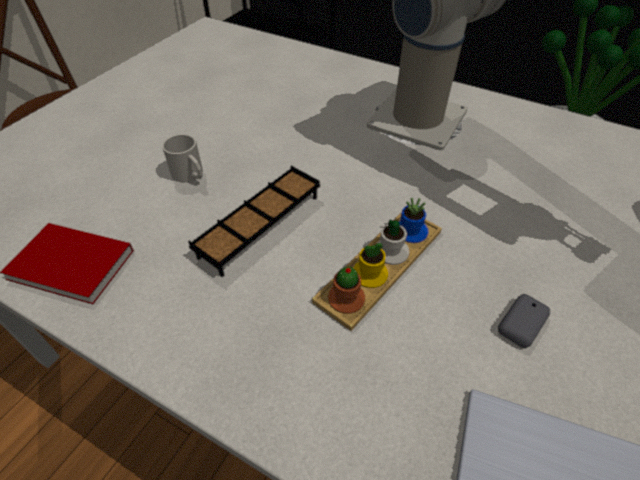

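Top view: tray pots from near to far are blue (233,297), white (240,263), yellow (246,230) and terracotta (253,195). The rack is to the right, with bays from (361,281) to (375,180). The scene view shows the same order. So blue goes to the farthest bay and terracotta to the nearest.

```bash
cat > h.py <<'E'
from station import env, set_gripper, viewer, workorder
import cv2, numpy as np
from scipy.spatial.transform import Rotation as R
np.set_printoptions(precision=1,suppress=True)
def cam(name):
    p=viewer.camera_params(name)
    if name=="wrist":
        s=env.read_state(); T=np.eye(4); T[:3,:3]=R.from_quat(s["orientation"]).as_matrix(); T[:3,3]=s["tool_pos"]
        p["pose"]=T@p["tool_from_camera"]
    return viewer.camera(name),p
def ray(px,p,z):
    px=np.atleast_2d(px).astype(float)
    d=np.c_[(px[:,0]-p["cx"])/p["fx"],-(px[:,1]-p["cy"])/p["fy"],-np.ones(len(px))]@p["pose"][:3,:3].T
    o=p["pose"][:3,3]; return o+d*((z-o[2])/d[:,2])[:,None]
def quat(yaw):  # tool down, tool x along heading yaw, tool y to the right of it
    return (R.from_euler("z",yaw)*R.from_euler("x",np.pi)).as_quat()
def blobs(mask,amin):
    c,_=cv2.findContours(mask.astype(np.uint8),cv2.RETR_EXTERNAL,cv2.CHAIN_APPROX_NONE)
    return [k for k in c if cv2.contourArea(k)>amin]
def cork(img):
    h,s,v=cv2.split(cv2.cvtColor(img,cv2.COLOR_BGR2HSV))
    m=((h>4)&(h<22)&(s>90)&(v>50)).astype(np.uint8)
    m=cv2.morphologyEx(m,cv2.MORPH_CLOSE,np.ones((3,3)))
    return m
def rowfit(P):
    """row of 4 points sorted by x -> centre, yaw, along offsets"""
    P=P[np.argsort(P[:,0])][:,:2]; c=P.mean(0); d=np.linalg.svd(P-c)[2][0]; d*=np.sign(d[0])
    return c,np.arctan2(d[1],d[0]),(P-c)@d,(P-c)@[-d[1],d[0]]
E
python3 - <<'E'
from h import *
# rack
for n,box in(("top",(335,155,400,305)),("scene",(180,160,325,275))):
    img,p=cam(n); x0,y0,x1,y1=box; M=np.zeros(img.shape[:2],np.uint8); M[y0:y1,x0:x1]=1
    B=blobs(cork(img)*M,150)
    # area-centroid of minAreaRect / moments
    C=[]
    for b in B:
        w=ray(b.reshape(-1,2),p,40)[:,:2].astype(np.float32); r=cv2.minAreaRect(w); C.append(r[0]); print(n,r)
    if len(C)==4: print(rowfit(np.array(C)))
img,p=cam("top")
M=np.zeros(img.shape[:2],np.uint8); M[170:325,205:285]=1
hsv=cv2.cvtColor(img,cv2.COLOR_BGR2HSV); m=((hsv[...,1]>70)&(hsv[...,2]>60)).astype(np.uint8)*M
B=blobs(m,1500)
for b in B:
    print("tray",cv2.minAreaRect(ray(b.reshape(-1,2),p,12)[:,:2].astype(np.float32)))
print(env.ik([500,120,250],quat(0)))
E
```

```text
top ((445.888427734375, -128.46832275390625), (71.41295623779297, 65.66567993164062), 79.86634063720703)
top ((518.7282104492188, -141.38363647460938), (71.66999053955078, 65.60260772705078), 80.09208679199219)
top ((591.7606201171875, -154.65847778320312), (71.00755310058594, 65.42076110839844), 80.16619873046875)
top ((664.9601440429688, -167.66226196289062), (72.0358657836914, 64.45336151123047), 80.11246490478516)
(array([ 555.3, -148. ]), np.float64(-0.17731325497912065), array([-111.2,  -37.2,   37. ,  111.4]), array([-0. ,  0.1, -0.1,  0. ]))
scene ((662.5145874023438, -169.14154052734375), (72.3751220703125, 65.28053283691406), 79.70903778076172)
scene ((588.8677978515625, -155.8877716064453), (71.83404541015625, 63.65913772583008), 79.72196960449219)
scene ((515.508056640625, -142.78732299804688), (72.23201751708984, 62.91758728027344), 79.72198486328125)
scene ((441.9068603515625, -129.58688354492188), (72.73388671875, 61.36821365356445), 80.064208984375)
(array([ 552.2, -149.4]), np.float64(-0.17734399950374735), array([-112. ,  -37.3,   37.2,  112.1]), array([-0., -0.,  0., -0.]))
tray ((527.5093994140625, 121.13519287109375), (94.01244354248047, 313.4580078125), 78.64995574951172)
[ 0.2  0.3  1.9 -0.   0.9  1.8]
```

```bash
python3 - <<'E'
from h import *
for n,c,yaw in(("tray",(527.5,121.1),-.198),("rack",(554,-148.6),-.1773)):
    u=np.array([np.cos(yaw),np.sin(yaw)])
    xy=np.array(c)-36*u   # tool heading pi+yaw -> camera on robot side
    q=quat(yaw+np.pi); env.reach([*xy,320],q); env.hold(.2)
    img,p=cam("wrist"); cv2.imwrite(f"pics/w_{n}.png",img); np.savez(f"w_{n}.npz",**{k:p[k] for k in("fx","fy","cx","cy","pose")})
    s=env.read_state(); print(s["tool_pos"],s["time_s"],s["qpos"])
E
```

```text
[492.1 128.7 319.9] 2.4083 [ 0.2  0.2  1.9 -0.   1.  -1.1]
[ 518.7 -141.2  320. ] 3.7167 [-0.3  0.3  1.8  0.   1.1 -1.7]
```

View pics/w_tray.png

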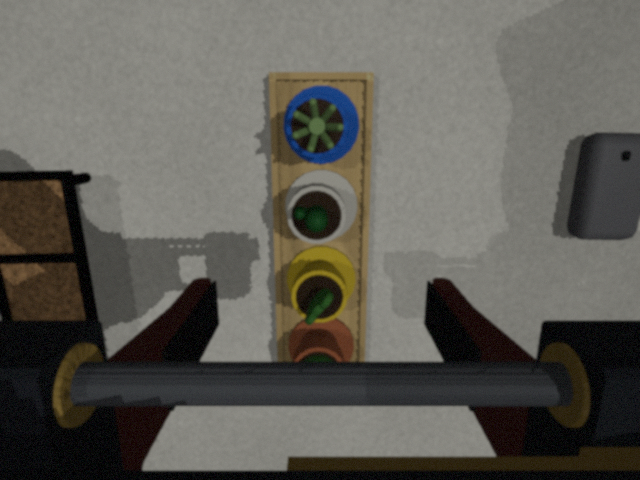

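View pics/w_rack.png

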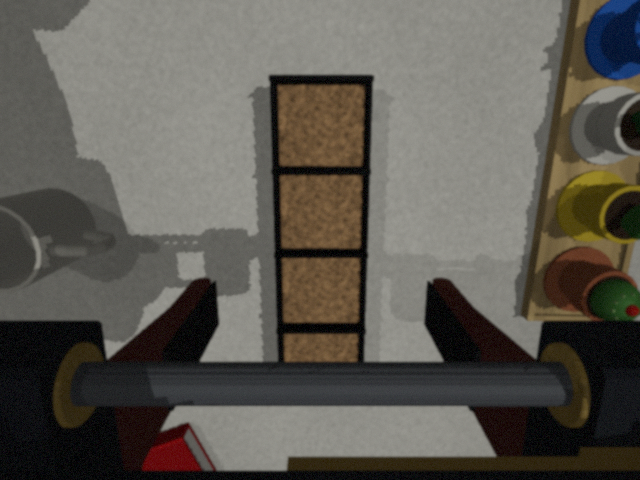

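Wrist views: the tray is square to the tool, with rim centres near blue (320,125), white (316,214) and yellow (320,296). The rack's bays are centred near (321,126), (321,211) and (321,290).

```bash
python3 - <<'E'
from h import *
f=lambda c,yaw,x:np.array(c)+x*np.array([np.cos(yaw),np.sin(yaw)])
for x,px in((-111,(320,125)),(-37,(316,214)),(37,(320,296))):
    print("pot",f((527.5,121.1),-.198,x),ray(px,np.load("w_tray.npz"),63)[0,:2])
p=np.load("w_rack.npz"); m=cork(cv2.imread("pics/w_rack.png")); m[:,:265]=0; m[:,380:]=0; m[325:]=0
for b in blobs(m,1500):
    print("bay",cv2.minAreaRect(ray(b.reshape(-1,2),p,40)[:,:2].astype(np.float32)))
print([f((554,-148.6),-.1773,x) for x in(-111,-37,37,111)])
# tray outline in wrist, near part
img=cv2.imread("pics/w_tray.png"); hsv=cv2.cvtColor(img,cv2.COLOR_BGR2HSV)
p=np.load("w_tray.npz"); m=((hsv[...,1]>70)&(hsv[...,2]>60)).astype(np.uint8); m[:,:255]=0; m[:,385:]=0; m[320:]=0
b=max(blobs(m,3000),key=cv2.contourArea).reshape(-1,2)
P=ray(b,p,15)[:,:2]-[527.5,121.1]; d=np.array([np.cos(-.198),np.sin(-.198)]); A=P@d; L=P@[-d[1],d[0]]
print("near end",A.min(),"sides",[(L[(A>k-10)&(A<k+10)].min(),L[(A>k-10)&(A<k+10)].max()) for k in(-120,-40,20)])
E
```

```text
pot [418.7 142.9] [417.4 142.4]
pot [491.2 128.4] [487.1 125. ]
pot [563.8 113.8] [559.9 113.7]
bay ((591.1527099609375, -154.88650512695312), (73.45938873291016, 66.2798080444336), 79.86474609375)
bay ((517.0869140625, -141.47946166992188), (73.13520812988281, 67.06735229492188), 79.86962127685547)
bay ((444.42315673828125, -128.38189697265625), (73.06816864013672, 66.83914184570312), 79.87451171875)
[array([ 444.7, -129. ]), array([ 517.6, -142.1]), array([ 590.4, -155.1]), array([ 663.3, -168.2])]
near end -156.64689314013017 sides [(np.float64(-45.990747574751325), np.float64(45.67937348862011)), (np.float64(-46.28733136000826), np.float64(45.513852243466964)), (np.float64(-46.58224559876301), np.float64(45.31370220200265))]
```

Tray and rack fits agree to about 1 mm across the cameras. First pot: blue to the far bay.

```bash
cat >> h.py <<'E'
TC,TY=np.array([527.5,121.1]),-.198
RC,RY=np.array([554.6,-148.5]),-.1773
at=lambda c,yaw,x,y=0:c+R.from_euler("z",yaw).as_matrix()[:2,:2]@[x,y]
G=98.; HI=262.   # TCP above the pot's underside; travel height
def carry(xt,xr):
    a,b=at(TC,TY,xt),at(RC,RY,xr)
    set_gripper(88); env.reach([*a,HI],quat(TY+np.pi)); env.move_l([*a,15+G],rate=120)
    set_gripper(40); s=env.read_state(); print("grip",s["width"],s["grip_force"],s["tool_pos"])
    env.move_l([*a,HI],rate=120); env.hold(.2)
    s=env.read_state(); print("lifted",s["width"],s["grip_force"],s["force"])
    if s["width"]<45 or s["width"]>55: raise SystemExit("bad grasp")
    env.reach([*b,HI],quat(RY+np.pi)); env.move_l([*b,40+G+8],rate=120); env.hold(.2)
    hit=env.move_l([*b,40+G-4],rate=12,f_stop=3); s=env.read_state(); print("down",hit,s["tool_pos"],s["force"])
    set_gripper(88); env.move_l([*b,HI],rate=120); print("t",env.read_state()["time_s"])
E
python3 - <<'E'
from h import *
carry(-111,111)
b=at(RC,RY,111)
cv2.imwrite("pics/top1.png",cam("scene")[0][150:350,150:450])
E
```

```text
grip 49.656415178491535 30.000518560409546 [418.6 142.9 113.1]
lifted 49.4503041385459 29.999749660491943 [ 0.5 -0.5 -1.8]
down True [ 663.8 -168.1  138.1] [-1.4  0.6  4.4]
t 14.1833
```

View pics/top1.png

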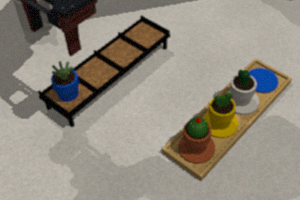

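Crop: blue stands upright at crop (66,85), in the far bay. The other three pots are undisturbed. I'll continue with them.

```bash
python3 - <<'E'
from h import *
for x in(-37,37,111): carry(x,-x)
env.reach([350,250,350],quat(np.pi)); env.hold(.3)
i,p=cam("top"); cv2.imwrite("pics/t2.png",cv2.resize(i[150:320,200:410],None,fx=3,fy=3))
i,p=cam("scene"); cv2.imwrite("pics/s2.png",cv2.resize(i[130:340,150:450],None,fx=2.5,fy=2.5)); print(env.read_state()["time_s"])
E
```

```text
grip 49.539603452642616 30.00033438205719 [491.2 128.3 113.1]
lifted 49.5543752159624 29.99965399503708 [-0.7 -0.3 -1.6]
down True [ 591.  -155.   138.1] [-0.4 -0.2  4.2]
t 24.5
grip 49.2459514596652 30.000228881835938 [563.8 113.8 113.1]
lifted 49.43619238917804 29.999839067459106 [-0.3  0.1 -1.9]
down True [ 518.1 -141.9  138. ] [-1.1 -0.   4.9]
t 34.3917
grip 49.94713719120129 30.00024676322937 [636.3  99.2 113.1]
lifted 49.45626866713276 29.999822974205017 [-0.4  0.7 -1.4]
down True [ 445.3 -128.9  138. ] [-0.2  1.1  5.1]
t 44.4
46.2833
```

View pics/t2.png

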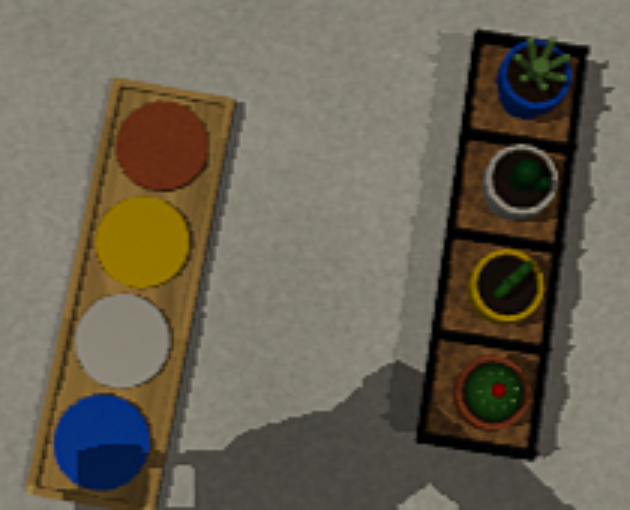

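View pics/s2.png

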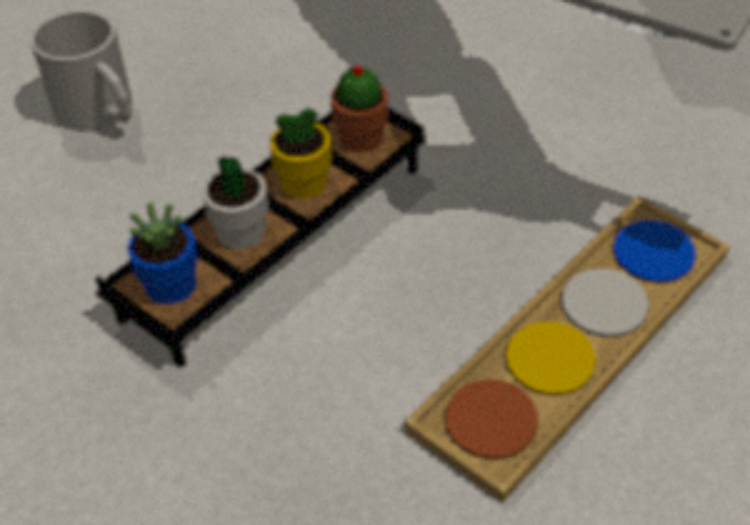

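All four pots look upright in their bays, in reverse order: blue, white, yellow, terracotta from far to near. One numeric check of the rim centres (crop px (535,79), (521,182), (508,286), (492,393)), then hand in.

```bash
python3 - <<'E'
from h import *
p=viewer.camera_params("top")
q=np.array([(535,79),(521,182),(508,286),(492,393)])/3+[200,150]
P=ray(q,p,88)[:,:2]-RC; u=np.array([np.cos(RY),np.sin(RY)])
o=np.c_[P@u-[111,37,-37,-111],P@[-u[1],u[0]]]; print(o)
if abs(o).max()<9: print(workorder.sign_off())
E
```

```text
[[-4.1 -0.7]
 [-4.5 -0.7]
 [-3.6 -1.4]
 [-3.1 -0.4]]
the job is handed in; nothing more can be done
None
```

All four pots stand upright on the cork in reverse order (blue farthest, then white, yellow, and terracotta nearest), each within about 5 mm of its bay centre; the job was handed in at about 46 s with the mug and mouse left alone.

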